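Move the seasonings to the other rack in reverse order

TASK

Move the row of seasonings from the steel rack to the dark wooden rack in reverse order: the one standing farthest left now goes farthest right, the second from the left goes second from the right, and so on. Set each down gently and upright, centred on its cork disc, let go of it, and leave the other things on the worktop where they are.

Things in the scene. Friction and masses are not known exactly. Their poses are not given: they have to be found in the camera images.
- jar_center (a point): clear glass jar with ochre contents and a dark flat lid, upright: 65 mm across, 86 mm high. This point is on its axis, half-way up (43 mm over its foot); z along its axis. Its sides are straight; the lid begins 75 mm over the foot.
- bottle_center (a point): small amber glass bottle with a paper label and a narrow black cap, upright: body 40 mm across for its lower 75 mm, then narrowing to the cap; 119 mm high. This point is on its axis, half-way up (59.5 mm over its foot); z along its axis.
- mill_center (a point): turned wooden pepper mill with a round head and a small steel ball on top, upright: foot 48 mm, shank 38 mm, head 42 mm across; 100 mm high. This point is on its axis, half-way up (50 mm over its foot); z along its axis. The straight shank runs from 36 to 64 mm over the foot.
- shaker_center (a point): white ceramic salt shaker with a domed steel cap, upright: 50 mm across at the foot, 44 mm at the cap; 84 mm high. This point is on its axis, half-way up (42 mm over its foot), where it is about 46 mm across; z along its axis.
- pad_jar: round black rubber pad, 76 mm across and 3 mm thick, fixed on the steel rack; the glass jar stands on it at the start, so it marks where that one came from. Origin: centre of its underside.
- pad_bottle: round black rubber pad, 76 mm across and 3 mm thick, fixed on the steel rack; the amber bottle stands on it at the start, so it marks where that one came from. Origin: centre of its underside.
- pad_mill: round black rubber pad, 76 mm across and 3 mm thick, fixed on the steel rack; the pepper mill stands on it at the start, so it marks where that one came from. Origin: centre of its underside.
- pad_shaker: round black rubber pad, 76 mm across and 3 mm thick, fixed on the steel rack; the salt shaker stands on it at the start, so it marks where that one came from. Origin: centre of its underside.
- old_rack: low steel rack with a thin wire rim, 120 x 360 mm, fixed. Origin: centre of its underside, on the worktop. Its own y runs along the row, towards the robot's left; x across the row, away from the robot; z up. The four rubber pads lie on it (their tops 18 mm above the worktop) at own x = 0, y = +127.5, +42.5, -42.5, -127.5 mm; its rim reaches 24 mm up.
- new_rack: low dark wooden rack, 120 x 360 mm, fixed, empty at the start. Origin: centre of its underside, on the worktop. Its own y runs along the row, towards the robot's left; x across the row, away from the robot; z up. Its places are four round cork discs, 72 mm across, flush in its top 15 mm above the worktop, centred at own x = 0, y = +127.5, +42.5, -42.5, -127.5 mm. The lips along the front and back stand 5 mm above its top, the end cheeks 11 mm.
- garlic: bystander: garlic bulb, 56 mm across and high. Origin: centre of its underside.
- mug: bystander: green and white mug, 78 mm across, 101 mm high, with a handle. Origin: centre of its underside.
- pot_brush: bystander: wooden pot brush standing on its bristles, 57 mm across, 87 mm high. Origin: centre of its underside.
Not all that is in view belongs to the job. Leave any blue or red look-alike of the part that bears jar_center alone.

How it is judged:
By the outcome, as a careful person would: the job done as asked, in the order asked, and still so for the second after the job is handed in, with the robot touching nothing.
It also fails if it takes over 117 s, if anything falls off the work surface, if the arm or the gripper's body presses on something with over 40 N, if the wrist force passes 120 N, or if a joint passes its speed limit or range.

ROBOT

A 7-joint arm with a two-finger parallel gripper is mounted at the origin on a cart in front of the work surface, level with it; the furniture and walls round the work are solid. World frame = base frame: x ahead of the robot, y to its left, z up, the work surface at z = 0. Lengths are in m, angles in rad, forces in N, time in s.
With the tool pointing down it reaches from about 0.4 to 0.85 m from the base axis. Payload 4.5 kg.
Tool frame: the origin (TCP) lies on the centre line of the jaws, within the pads' length; the fingertips stand r.tcp_to_tips ahead of it and the grasp point (between the pads) lies 11 mm behind it (r.tcp_to_tips is the distance from the TCP to the fingertips, in m); y points along the fingers, x is the direction in which the jaws open and shut, and the axes are right-handed (so a half turn about y gives the same grasp; the last joint's range is limited). The gripper opens to 88 mm and grips with 3 to 60 N. Pads are 18 mm wide; open, the fingers measure 123 mm over their backs; the gripper's body (75 mm by 187 mm) begins 45 mm behind the grasp point.
Start: joints at [1.374, 0.689, -0.195, 1.565, 0.157, 0.902, -0.215], TCP at [0.143, -0.608, 0.215] pointing down, gripper open.
Joint ranges: [-3.01, 3.01], [-0.46, 2.08], [-1.47, 1.51], [0.13, 2.56], [-1, 4.14], [0.04, 2.09], [-2.66, 2.66]. Speed limits (rad/s): [2.57, 2.57, 3.14, 3.14, 3.14, 3.14, 3.14].

INTERFACE

Orientations are given as a unit quaternion [x, y, z, w].
In Python, from plant import r gives the robot as it stands. The module is installed in compiled form; this text tells all that it offers.
- The arm moves only by the shell command python3 -m inch 'ROWS' [OPENING] [FORCE]. ROWS is text: rows parted by semicolons, each of 4 numbers parted by spaces: the shift along the tool's x, y, z in mm, then the turn about the tool's y in degrees. In form: x y z spin; .... A call has 1 to 10 rows; each row is the pose to reach, as a shift and turn from the pose commanded when the call began, along the tool's axes at that moment; what a row does not reach only later rows make up. A row lasts 1/10 s, in which the tool goes at most 50 mm and 8.59 degrees, less where a joint would pass 70% of its speed; a pose out of reach is approached as far as the arm can. A call with a gripper value outside its range is refused whole. OPENING is the gripper command: -1 is shut, 1 is fully open, values between are in proportion, set as the call begins (- or left out, the last holds). The fingers move at their own pace and stop on an object; FORCE is the grip in N (left out, the last holds). Time passes only in rows, so rows that repeat a pose let the fingers close. It gives the time, the measured TCP pose, the force and the opening at its end, in the units of the state.
- r.get_state(): the state, without advancing time (a new reading comes with each control period).
- r.snapshot(name): name is "scene" or "top" or "wrist"; returns a dict with "frame" (480x640x3 uint8, red, green, blue), "intrinsics" (3x3 intrinsics, pixels), "R" (3x3) and "t" (3): a world point X has camera coordinates R X + t. Camera axes: x right, y down, z forward; pixel columns grow to the right and rows downward; lengths in m; the calibration is good to about 2 mm. The wrist camera is an equidistant fisheye: a pixel r from the principal point sees the ray r / f radians off the axis. A picture is of the moment at which its call begins. There is no depth.
- r.finish_job(): hands the job in, once; it reports no verdict.
Trained networks look in the newest picture that a camera, given by its name, has taken for a name from the list of things; names that differ only in an ending like _2 or _b are one class to them, and where a whole thing is asked for, a point or a joint stands for the part that bears it (a point fixed in the world has none). Each returns a list of dicts, best first, with "p" (0 to 1); they miss things now and then, are a little off and sometimes report something else, mostly with a low value. They report only what shows in the picture. A call takes as long as a camera call. They do not tell look-alikes from the thing itself.
- r.trace(camera, name): "region" (480x640 bool, what is visible of it) and "centre" ([row, column] in pixels, amid what is visible of it).
- r.tip_of(camera, name): "centre" ([row, column] in pixels: a listed point, or the origin of a listed thing).
The state is a dict: "clock": time; "q": joint angles; "qd": joint speeds; "joint_torque": joint torques, N m; "tool_pos": TCP position; "eef_rot": TCP orientation; "contact_force": force on the tool from outside, world axes, zero at the start; "moment": the same for the moment, N m; "opening": opening from 0.0 (shut) to 1.0 (fully open).
Only numpy, scipy, OpenCV 4.12 (cv2) and the standard library are available. Lean on these libraries where they do the work, as an engineer would, in place of code of your own. Each camera call takes 0.05 s, during which the arm holds its last target.

## Working session

There is one attempt and no reset: what is moved stays moved. The work goes in short steps, Python scripts to look and compute and a shell command to move; the robot and the scene stay as the last step left them, time stands still between calls to the robot, and variables do not carry over. Pictures are saved under pics/ and viewed, and the job is handed in when it is done.

```bash
mkdir -p pics; cat > h.py <<'E'
import numpy as np, cv2
from plant import r
def snap(c,fn=None):
    s=r.snapshot(c)
    if fn: cv2.imwrite('pics/'+fn,s['frame'][:,:,::-1])
    return s
def ray(s,rc):
    K=np.array(s['intrinsics']);R=np.array(s['R']);t=np.array(s['t'])
    d=np.linalg.inv(K)@np.array([rc[1],rc[0],1.]); return -R.T@t, R.T@d
def at_z(s,rc,z):
    o,d=ray(s,rc); return o+d*(z-o[2])/d[2]
def proj(s,X):
    c=np.array(s['R'])@np.array(X)+np.array(s['t']); p=np.array(s['intrinsics'])@c; return p[1]/p[2],p[0]/p[2]
E
python3 - <<'E'
from h import *
for c in ['scene','top']:
    s=snap(c,c+'0.png'); print(c,s['intrinsics'],s['R'],s['t'])
    for n,z in dict(jar_center=.061,bottle_center=.0775,mill_center=.068,shaker_center=.06,pad_jar=.015,pad_bottle=.015,pad_mill=.015,pad_shaker=.015,old_rack=0,new_rack=0,garlic=0,mug=0,pot_brush=0).items():
        for d in r.tip_of(c,n)[:4]: print(n,round(d['p'],2),np.round(d['centre']),at_z(s,d['centre'],z).round(3))
print(r.get_state(), r.tcp_to_tips)
E
```

```text
scene [[572.57136735   0.         318.3775439 ]
 [  0.         572.57136735 235.28224185]
 [  0.           0.           1.        ]] [[-0.75669559 -0.65368777  0.01020262]
 [-0.36862764  0.41372336 -0.83243417]
 [ 0.53993097 -0.63366023 -0.55403002]] [0.40135967 0.30730004 1.1548095 ]
jar_center 0.98 [198. 421.] [ 0.506 -0.43   0.061]
jar_center 0.9 [245. 444.] [ 0.335 -0.263  0.061]
jar_center 0.72 [211. 405.] [ 0.502 -0.337  0.061]
bottle_center 0.64 [233. 370.] [ 0.493 -0.161  0.078]
mill_center 0.91 [220. 387.] [ 0.505 -0.254  0.068]
shaker_center 0.64 [250. 352.] [ 0.496 -0.087  0.06 ]
shaker_center 0.43 [266. 353.] [ 0.453 -0.037  0.06 ]
pad_jar 0.63 [225. 405.] [ 0.498 -0.341  0.015]
pad_jar 0.33 [272. 224.] [0.717 0.149 0.015]
pad_bottle 0.54 [253. 371.] [ 0.489 -0.163  0.015]
pad_mill 0.47 [240. 385.] [ 0.497 -0.242  0.015]
pad_shaker 0.56 [267. 352.] [ 0.487 -0.083  0.015]
pad_shaker 0.27 [252. 382.] [ 0.469 -0.187  0.015]
old_rack 0.75 [247. 382.] [ 0.495 -0.224  0.   ]
new_rack 0.9 [334. 271.] [0.481 0.218 0.   ]
garlic 0.86 [274. 219.] [0.735 0.151 0.   ]
garlic 0.71 [33
[... 1306 characters left out ...]
1.4, 'q': array([ 1.37378806,  0.68910186, -0.19457697,  1.56531078,  0.15728306,
        0.90249834, -0.21513708]), 'qd': array([ 1.95850637e-05, -1.38929191e-03, -9.16185132e-04,  1.44452208e-03,
       -3.81382303e-04, -1.30291696e-03, -2.36204835e-04]), 'joint_torque': array([-8.86223302e-05, -5.27492774e+01, -1.26696814e+00, -1.53739268e+01,
       -5.18736464e-02, -4.98452082e-04,  6.15730528e-05]), 'tool_pos': array([ 0.14299854, -0.60843984,  0.21543808]), 'eef_rot': array([ 0.55425005, -0.43909261,  0.43913067, -0.55422813]), 'contact_force': array([-0.36792549,  1.09207108, -0.89284518]), 'moment': array([-0.02082458,  0.01093157,  0.02057295]), 'opening': 0.9990783055525682} 0.008
```

View images.

View pics/scene0.png

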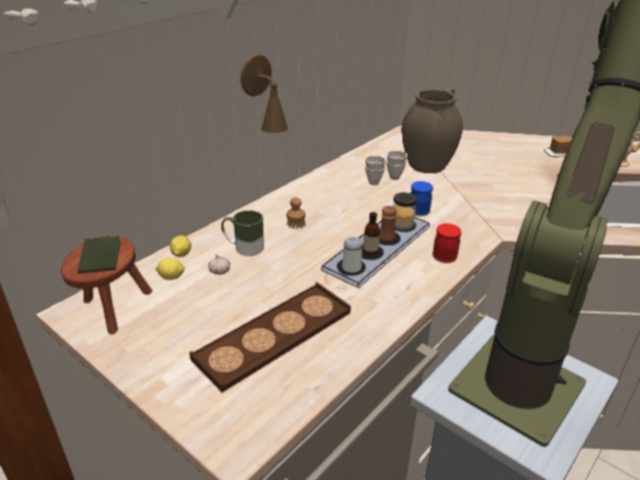

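View pics/top0.png

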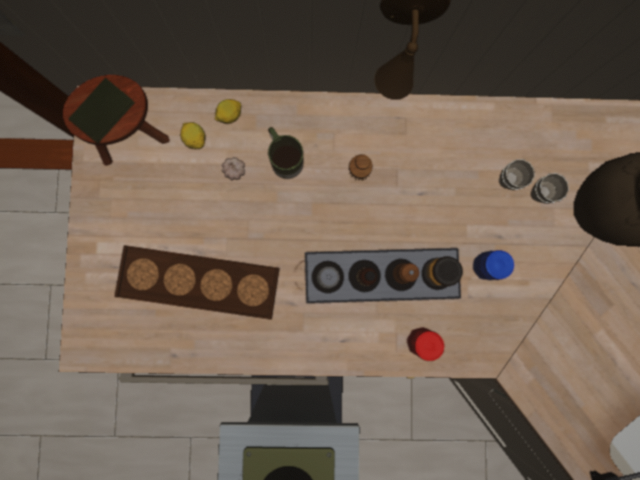

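```bash
python3 - <<'E'
from h import *
from scipy.spatial.transform import Rotation as Ro
st=r.get_state(); print(Ro.from_quat(st['eef_rot']).as_matrix().round(3))
S={c:snap(c) for c in ['scene','top']}
for c in S:
    s=S[c]
    for n,z in [('new_rack',.0),('old_rack',0)]:
        m=r.trace(c,n)[0]['region'].astype(np.uint8)
        print(c,n,m.sum())
        if n=='new_rack':
            hsv=cv2.cvtColor(s['frame'],cv2.COLOR_RGB2HSV)
            mm=((cv2.dilate(m,np.ones((5,5)))>0)|True)
            hull=cv2.convexHull(cv2.findNonZero(m)); H=np.zeros_like(m); cv2.fillConvexPoly(H,hull,1)
            g=s['frame'][:,:,0].astype(int)
            b=((g>95)&(cv2.erode(H,np.ones((5,5)))>0)).astype(np.uint8)
            k,l,stt,ce=cv2.connectedComponentsWithStats(b)
            P=[]
            for i in range(1,k):
                if stt[i,4]>150:
                    p=at_z(s,ce[i][::-1],.015);P.append(p); print(ce[i].round(1),stt[i,2:],p.round(4))
            P=np.array(P); P=P[np.argsort(-P[:,1])]
            d=P[0]-P[-1]; print('centre',P.mean(0).round(4),'len',np.linalg.norm(d),'yaw',np.degrees(np.arctan2(-d[0],d[1])))
        else:
            hull=cv2.minAreaRect(cv2.findNonZero(m)); 
            if c=='top': print(hull,[at_z(s,p[::-1],.02).round(4) for p in cv2.boxPoints(hull)])
    fr=s['frame'][:,:,::-1]
    crop=fr[230:320,290:500] if c=='top' else fr[170:300,310:480]
    cv2.imwrite('pics/'+c+'_crop.png',cv2.resize(crop,None,fx=3.8,fy=3.8,interpolation=cv2.INTER_CUBIC))
E
```

```text
[[ 0.229  0.     0.973]
 [-0.973 -0.     0.229]
 [ 0.    -1.     0.   ]]
scene new_rack 7164
[265.2 334.5] [ 135   81 3325] [0.4783 0.2385 0.015 ]
centre [0.4783 0.2385 0.015 ] len 0.0 yaw -0.0
scene old_rack 1591
top new_rack 8297
[142.3 273.7] [ 31  31 750] [0.4862 0.3427 0.015 ]
[179.1 279.1] [ 31  31 753] [0.4753 0.2585 0.015 ]
[215.8 284.4] [ 31  30 744] [0.4646 0.1742 0.015 ]
[252.5 289.8] [ 30  31 747] [0.4537 0.0899 0.015 ]
centre [0.4699 0.2163 0.015 ] len 0.25490736308746004 yaw -7.323143813408398
top old_rack 4397
((381.9745178222656, 275.13311767578125), (52.00692367553711, 155.40338134765625), 88.31531524658203) [array([ 0.5438, -0.0255,  0.02  ]), array([ 0.5611, -0.3863,  0.02  ]), array([ 0.441 , -0.3887,  0.02  ]), array([ 0.4248, -0.0313,  0.02  ])]
```

View pics/scene_crop.png

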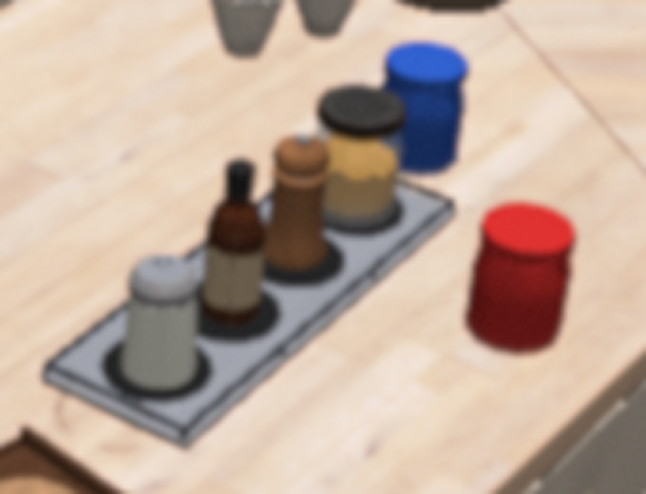

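View pics/top_crop.png

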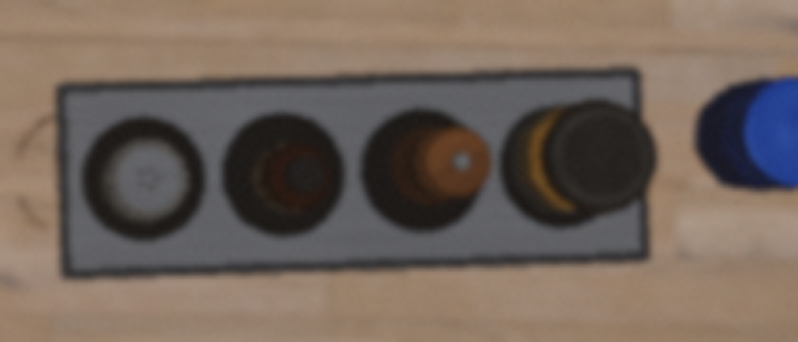

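```bash
python3 - <<'E'
from h import *
a=cv2.imread('pics/scene0.png')
s=snap('scene')
m=r.trace('scene','new_rack')[0]['region'].astype(np.uint8)
g=s['frame'].min(axis=2).astype(int)
g=s['frame'][:,:,0].astype(int)
for th in (110,125,140):
    b=((g>th)&(m>0)).astype(np.uint8); k,l,stt,ce=cv2.connectedComponentsWithStats(b)
    for i in range(1,k):
        if stt[i,4]>150: print(th,ce[i].round(1),stt[i,2:],at_z(s,ce[i][::-1],.015).round(4))
for X in [(.4862,.3427,.015),(.4753,.2585,.015),(.4646,.1742,.015),(.4537,.0899,.015),(.487,-.081,.06),(.4908,-.1655,.06),(.4946,-.2505,.06),(.4985,-.3354,.06)]:
    print(np.round(proj(s,X),1))
    p=proj(s,X); cv2.circle(a,(int(p[1]),int(p[0])),2,(255,255,0),-1)
cv2.imwrite('pics/sc1.png',cv2.resize(a[160:400,180:480],None,fx=2.5,fy=2.5))
E
```

```text
110 [263.5 348.5] [162 111 438] [0.4505 0.2711 0.015 ]
110 [316.8 305.6] [ 33  22 569] [0.457  0.0909 0.015 ]
110 [288.6 322. ] [ 34  23 625] [0.4675 0.1754 0.015 ]
110 [258.2 339.7] [ 36  26 699] [0.4781 0.26   0.015 ]
110 [225.5 358.7] [ 36  28 793] [0.4889 0.3442 0.015 ]
125 [264.3 349.8] [162 108 386] [0.4467 0.2727 0.015 ]
125 [316.8 305.4] [ 32  22 534] [0.4572 0.0905 0.015 ]
125 [288.6 322. ] [ 33  23 592] [0.4675 0.1753 0.015 ]
125 [258.3 339.6] [ 34  24 659] [0.4782 0.2597 0.015 ]
125 [225.6 358.6] [ 36  26 744] [0.4889 0.344  0.015 ]
140 [316.8 305.5] [ 31  20 498] [0.4572 0.0908 0.015 ]
140 [288.6 321.9] [ 32  23 558] [0.4678 0.1751 0.015 ]
140 [258.2 339.6] [ 33  24 624] [0.4783 0.2598 0.015 ]
140 [225.5 358.7] [ 34  26 708] [0.4889 0.3442 0.015 ]
[358.9 226.9]
[339.9 259.6]
[322.3 289.9]
[306.  318.1]
[253.  352.8]
[238.3 371.7]
[224.7 389.2]
[212.  405.5]
```

View pics/sc1.png

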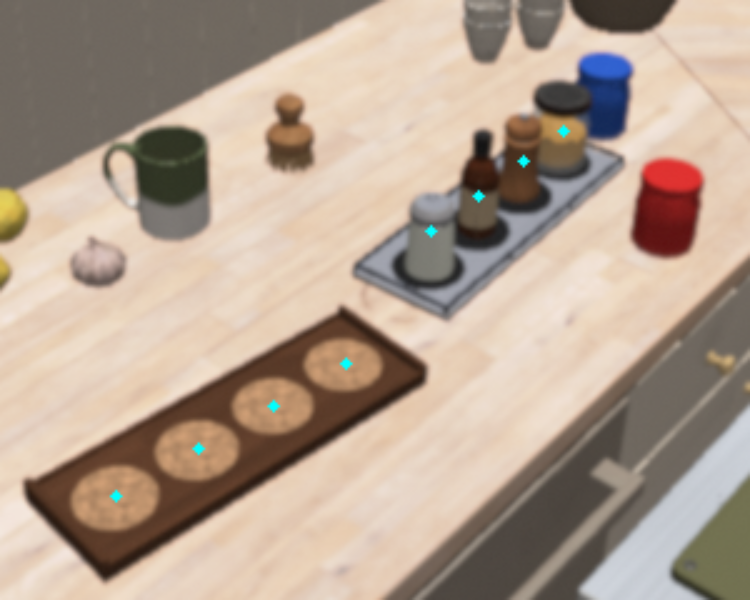

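```bash
cat >> h.py <<'E'
from scipy.spatial.transform import Rotation as Ro
OLD=dict(shaker=(.488,-.0808),bottle=(.4919,-.1657),mill=(.4957,-.2506),jar=(.4996,-.3355))
NEW=dict(jar=(.4876,.3435),mill=(.4768,.2592),bottle=(.4661,.1747),shaker=(.4555,.0903))
def go(x,y,z,yaw):
    st=r.get_state(); M=Ro.from_quat(st['eef_rot']).as_matrix()
    d=M.T@(np.array([x,y,z])-st['tool_pos'])*1000
    cur=np.degrees(np.arctan2(M[1,0],M[0,0])); s=-((yaw-cur+180)%360-180)
    print('clock',round(st['clock'],2),'pos',st['tool_pos'].round(4),'yaw',round(cur,2),'open',round(st['opening'],3),'F',st['contact_force'].round(1),'-> shift',d.round(1),'spin',round(s,1),'q7',round(st['q'][6],2))
E
python3 -c "
from h import *
go(*OLD['jar'],.215,2.6)"
```

```text
clock 1.8 pos [ 0.143  -0.6084  0.2154] yaw -76.77 open 0.999 F [0.8 0.3 0. ] -> shift [-1.841e+02  4.000e-01  4.096e+02] spin -79.4 q7 -0.22
```

```bash
python3 -m inch '-15 0 30 -6; -35 0 75 -14; -55 0 120 -22; -75 0 165 -30; -95 0 210 -38; -115 0 255 -46; -135 0 300 -54; -155 0 345 -62; -172 0 382 -70; -182 0 405 -76' 1 10; python3 -c "
from h import *
go(*OLD['jar'],.215,2.6)"
```

```text
clock: 2.8
tool_pos: [0.4989, -0.3351, 0.2158]
eef_rot: [-0.707, 0.001, -0.002, 0.708]
contact_force: [-0.2, -0.4, -0.0]
opening: 0.996
clock 2.8 pos [ 0.4989 -0.3351  0.2158] yaw -0.24 open 0.996 F [-0.2 -0.4 -0. ] -> shift [ 0.7  0.8 -0.4] spin -2.8 q7 0.13
```

```bash
python3 -m inch '0 0 0 -3; 0 0 0 -3; 0 0 0 -3' ; cat >> h.py <<'E'
def wray(s,rc):
    K=np.array(s['intrinsics']);R=np.array(s['R']);t=np.array(s['t'])
    u=(rc[1]-K[0,2]);v=(rc[0]-K[1,2]);rr=np.hypot(u,v)+1e-9;th=rr/K[0,0]
    d=np.array([np.sin(th)*u/rr,np.sin(th)*v/rr,np.cos(th)]); return -R.T@t,R.T@d
def wz(s,rc,z):
    o,d=wray(s,rc); return o+d*(z-o[2])/d[2]
def wproj(s,X):
    c=np.array(s['R'])@np.array(X)+np.array(s['t']); th=np.arctan2(np.hypot(c[0],c[1]),c[2]); K=np.array(s['intrinsics']); n=np.hypot(c[0],c[1])+1e-12
    return K[1,2]+K[0,0]*th*c[1]/n, K[0,2]+K[0,0]*th*c[0]/n
def circ(s,X,rad,img,col=(0,255,0)):
    for a in np.linspace(0,2*np.pi,60):
        p=wproj(s,(X[0]+rad*np.cos(a),X[1]+rad*np.sin(a),X[2]))
        if 0<=p[0]<480 and 0<=p[1]<640: img[int(p[0]+.5),int(p[1]+.5)]=col
E
python3 - <<'E'
from h import *
go(*OLD['jar'],.215,2.6)
s=snap('wrist','w0.png'); a=s['frame'][:,:,::-1].copy()
print(s['intrinsics'][0],s['t'])
for n in ['jar','mill','bottle','shaker']:
    circ(s,(*OLD[n],.018),.038,a)
circ(s,(*OLD['jar'],.104),.0325,a,(255,0,255))
circ(s,(*OLD['mill'],.114),.003,a,(255,0,255))
circ(s,(*OLD['bottle'],.137),.008,a,(255,0,255))
cv2.imwrite('pics/w0o.png',cv2.resize(a,(800,600)))
for n,z in dict(jar_center=.061,mill_center=.068,bottle_center=.0775,shaker_center=.06).items():
    for d in r.tip_of('wrist',n)[:2]: print(n,d['p'],d['centre'],wz(s,d['centre'],z).round(4))
E
```

```text
clock: 3.1
tool_pos: [0.495, -0.3393, 0.2153]
eef_rot: [0.707, 0.013, -0.013, -0.707]
contact_force: [-0.3, -0.6, -0.2]
opening: 1.003
clock 3.1 pos [ 0.495  -0.3393  0.2153] yaw 2.08 open 1.003 F [-0.3 -0.6 -0.2] -> shift [4.8 0.3 3.7] spin -0.5 q7 0.16
[371.64829954   0.         319.39267012] [-0.48161642 -0.38157173  0.28531402]
jar_center 0.95 [312.6, 339.7] [ 0.5183 -0.4448  0.061 ]
jar_center 0.84 [162.2, 162.8] [ 0.348  -0.2996  0.061 ]
bottle_center 0.89 [6.6, 317.5] [ 0.4865 -0.1647  0.0775]
```

View pics/w0o.png

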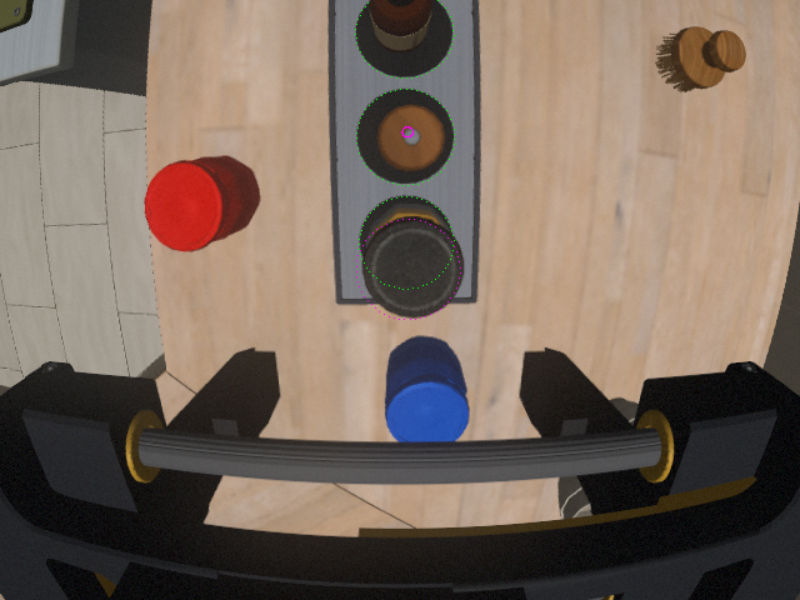

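```bash
python3 -m inch '5 10 4 -0.5; 5 35 4 -0.5; 5 65 4 -0.5; 5 95 4 -0.5; 5 120 4 -0.5; 5 140 4 -0.5; 5 152 4 -0.5; 5 159 4 -0.5; 5 159 4 -0.5; 5 159 4 -0.5'; python3 - <<'E'
from h import *
go(*OLD['jar'],.056,2.6)
s=snap('wrist','w1.png'); a=s['frame'][:,:,::-1].copy()
circ(s,(*OLD['jar'],.104),.0325,a,(255,0,255))
circ(s,(*OLD['jar'],.018),.038,a)
circ(s,(*OLD['mill'],.018),.038,a)
cv2.imwrite('pics/w1o.png',a)
snap('scene','s1.png')
E
```

```text
clock: 4.35
tool_pos: [0.5011, -0.3346, 0.0571]
eef_rot: [0.707, 0.017, -0.016, -0.707]
contact_force: [-0.2, 0.2, -0.4]
opening: 0.999
clock 4.35 pos [ 0.5011 -0.3346  0.0571] yaw 2.72 open 0.999 F [-0.2  0.2 -0.4] -> shift [-1.5  1.1 -0.8] spin 0.1 q7 0.03
```

View pics/w1o.png

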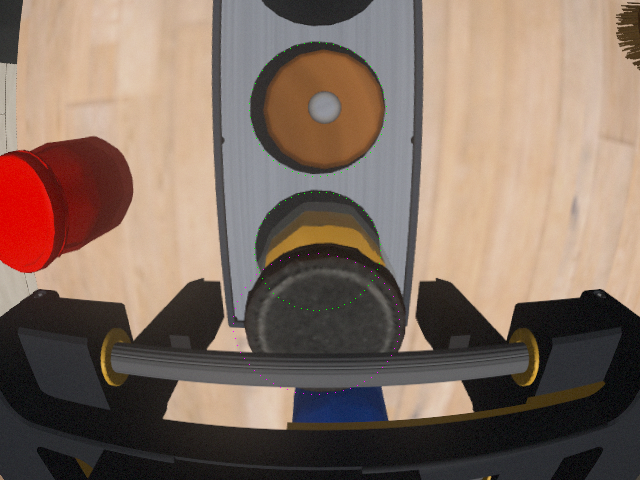

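```bash
python3 -m inch '1 1 0 0; 1 1 0 0; 1 1 0 0; 1 1 0 0; 1 1 0 0; 1 1 0 0; 1 1 0 0; 1 1 0 0' -1 15; python3 - <<'E'
from h import *
go(*OLD['jar'],.215,2.6)
s=snap('wrist','w2.png'); 
E
```

```text
clock: 5.25
tool_pos: [0.5026, -0.3344, 0.0559]
eef_rot: [0.707, 0.018, -0.016, -0.707]
contact_force: [3.4, 0.6, 3.0]
opening: 0.727
clock 5.25 pos [ 0.5026 -0.3344  0.0559] yaw 2.73 open 0.727 F [3.4 0.6 3. ] -> shift [  -2.7 -159.1   -1. ] spin 0.1 q7 0.03
```

View pics/w2.png

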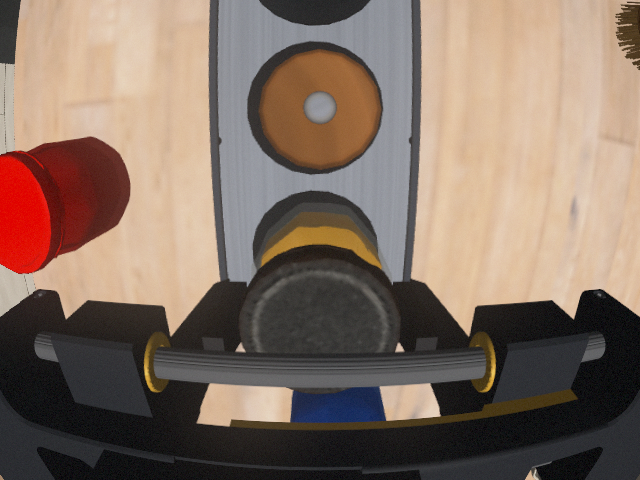

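```bash
python3 - <<'E'
from h import *
s=snap('wrist'); a=cv2.resize(s['frame'][200:420,200:440,::-1],None,fx=3,fy=3,interpolation=cv2.INTER_CUBIC)
p=r.get_state()['tool_pos']
for dy,c in((-.003,(0,0,255)),(0,(0,255,0)),(.003,(255,255,0))):
    for t in np.linspace(0,2*np.pi,150):
        q=wproj(s,(p[0]+.0325*np.cos(t),p[1]+dy+.0325*np.sin(t),.104))
        cv2.circle(a,(int((q[1]-200)*3),int((q[0]-200)*3)),1,c,-1)
cv2.imwrite('pics/w3.png',a[:600])
E
```

```text
(no output)
```

View pics/w3.png

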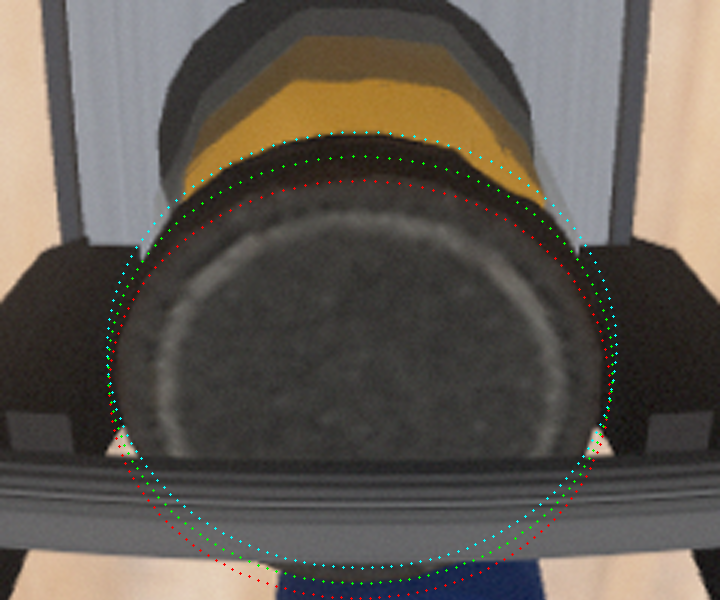

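```bash
python3 -m inch '0 -4 0 0; 0 -12 0 0; 0 -28 0 0; 0 -52 0 0; 0 -82 0 0; 0 -112 0 0; 0 -140 0 0; 0 -160 0 0; 0 -168 0 0; 0 -170 0 0'; python3 - <<'E'
from h import *
snap('wrist','w4.png')
go(.4878,.3448,.225,-7.3)
E
```

```text
clock: 6.35
tool_pos: [0.5005, -0.3345, 0.2256]
eef_rot: [0.707, 0.016, -0.017, -0.707]
contact_force: [-0.6, 0.3, -3.9]
opening: 0.728
clock 6.4 pos [ 0.5003 -0.3344  0.225 ] yaw 2.71 open 0.726 F [ 0.1 -0.9 -4.4] -> shift [1.96e+01 2.00e-01 6.79e+02] spin 10.0 q7 0.17
```

View pics/w4.png

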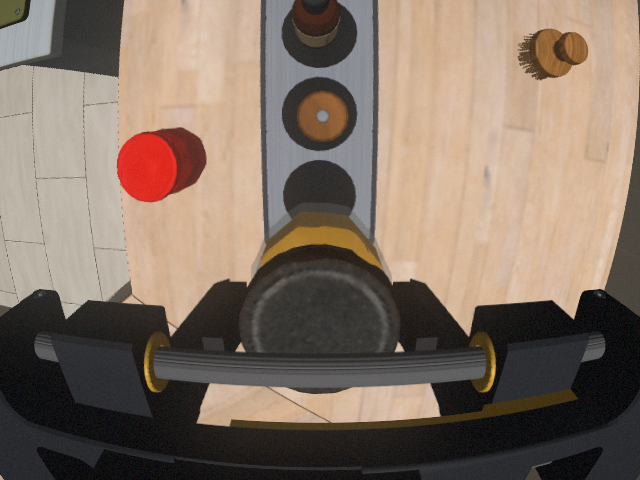

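Jar is held (lid at ~(320,320)), empty pad at (190,320). Now to the leftmost cork disc.

```bash
python3 -m inch '0 0 10 0; 1 0 30 0; 2 0 60 1; 3 0 100 2; 4 0 145 3; 6 0 190 4; 8 0 235 5; 9 0 280 6; 10 0 325 7; 11 0 370 8' && python3 -m inch '0 0 45 0; 1 0 90 0; 2 0 135 1; 3 0 180 1; 5 0 220 2; 7 0 252 2; 8 0 276 2; 8 0 293 2; 8 0 304 2; 8 0 308 2'; python3 - <<'E'
from h import *
s=snap('wrist','w5.png')
go(.4878,.3448,.225,-7.3)
a=s['frame'][:,:,::-1].copy()
for n in NEW: circ(s,(*NEW[n],.015),.036,a)
cv2.imwrite('pics/w5o.png',a)
E
```

```text
clock: 7.4
tool_pos: [0.4931, 0.0379, 0.2244]
eef_rot: [0.706, -0.033, 0.032, -0.706]
contact_force: [0.3, 0.2, -4.5]
opening: 0.729
clock: 8.4
tool_pos: [0.5297, 0.3429, 0.2243]
eef_rot: [0.706, -0.045, 0.043, -0.705]
contact_force: [-0.3, 0.3, -4.3]
opening: 0.729
clock 8.45 pos [0.5301 0.3426 0.2245] yaw -7.19 open 0.724 F [-0.   0.6 -3.6] -> shift [-42.2  -0.5  -3.1] spin 0.1 q7 -1.08
```

View pics/w5o.png

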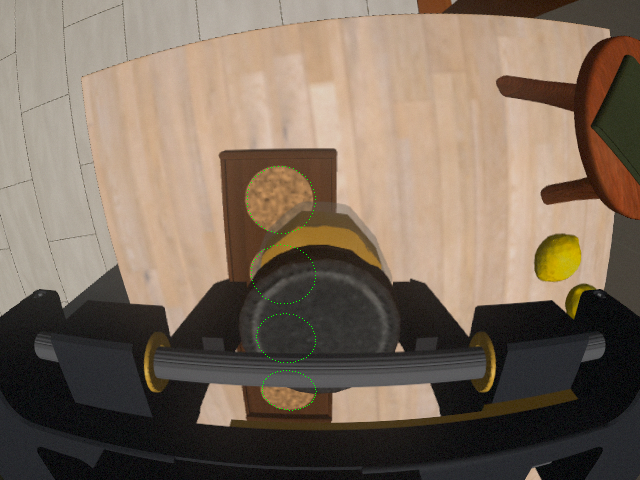

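```bash
python3 -m inch '-10 0 -1 0; -25 0 -2 0; -36 10 -3 0; -42 30 -3 0; -42 60 -3 0; -42 90 -3 0; -42 115 -3 0; -42 135 -3 0; -42 145 -3 0; -42 150 -3 0'; python3 -m inch '0 0 0 0; 0 0 0 0; 0 0 0 0'; python3 - <<'E'
from h import *
go(.4878,.3448,.0545,-7.3)
E
```

```text
clock: 9.45
tool_pos: [0.4886, 0.3429, 0.0749]
eef_rot: [0.706, -0.045, 0.045, -0.705]
contact_force: [0.3, -0.1, -4.2]
opening: 0.725
clock: 9.75
tool_pos: [0.4897, 0.3445, 0.0764]
eef_rot: [-0.705, 0.044, -0.045, 0.706]
contact_force: [-0.1, -0.5, -4.3]
opening: 0.726
clock 9.75 pos [0.4897 0.3445 0.0764] yaw -7.29 open 0.726 F [-0.1 -0.5 -4.3] -> shift [-2.  21.9  0. ] spin 0.0 q7 -1.25
```

```bash
python3 -m inch '-2 8 0 0; -2 14 0 0; -2 17 0 0; -2 18.5 0 0; -2 19.5 0 0; -2 19.5 0 0; -2 19.5 0 0'; python3 -c "
from h import *
go(.4878,.3448,.053,-7.3)"
```

```text
clock: 10.45
tool_pos: [0.4872, 0.3443, 0.056]
eef_rot: [-0.706, 0.045, -0.045, 0.706]
contact_force: [0.8, 0.1, -5.0]
opening: 0.726
clock 10.45 pos [0.4872 0.3443 0.056 ] yaw -7.28 open 0.726 F [ 0.8  0.1 -5. ] -> shift [0.5 3.  0.5] spin 0.0 q7 -1.26
```

```bash
python3 -m inch '0 0.5 0.5 0; 0 1 0.5 0; 0 1.5 0.5 0; 0 2 0.5 0; 0 2 0.5 0; 0 2 0.5 0'; python3 -m inch '0 0.5 0 0; 0 0.5 0 0; 0 0.5 0 0';
```

```text
clock: 11.05
tool_pos: [0.4872, 0.3448, 0.0539]
eef_rot: [0.706, -0.045, 0.045, -0.706]
contact_force: [0.0, -0.5, -4.5]
opening: 0.726
clock: 11.35
tool_pos: [0.4872, 0.3447, 0.0534]
eef_rot: [0.706, -0.045, 0.045, -0.706]
contact_force: [0.5, -0.1, -5.2]
opening: 0.724
```

```bash
python3 -m inch '0 0.5 0 0; 0 0.5 0 0; 0 0.5 0 0'; python3 -m inch '0 0.5 0 0; 0 0.5 0 0; 0 0.5 0 0';
```

```text
clock: 11.65
tool_pos: [0.4873, 0.3448, 0.0529]
eef_rot: [-0.706, 0.045, -0.045, 0.706]
contact_force: [0.2, 0.3, -4.4]
opening: 0.726
clock: 11.95
tool_pos: [0.4874, 0.3449, 0.0528]
eef_rot: [-0.706, 0.045, -0.045, 0.706]
contact_force: [0.1, -0.3, 0.7]
opening: 0.728
```

```bash
python3 -m inch '0 0 0 0; 0 0 0 0; 0 0 0 0; 0 0 0 0' 0.8; python3 -m inch '0 0 0 0; 0 0 0 0; 0 -3 0 0; 0 -15 0 0; 0 -40 0 0; 0 -75 0 0; 0 -115 0 0; 0 -145 0 0; 0 -160 0 0; 0 -165 0 0' 1; python3 - <<'E'
from h import *
s=snap('wrist')
go(*OLD['mill'],.218,2.6)
a=s['frame'][:,:,::-1].copy()
for n in NEW: circ(s,(*NEW[n],.015),.036,a)
circ(s,(*NEW['jar'],.101),.0325,a,(255,0,255))
cv2.imwrite('pics/w6o.png',a)
E
```

```text
clock: 12.35
tool_pos: [0.4873, 0.3449, 0.0524]
eef_rot: [-0.706, 0.045, -0.045, 0.706]
contact_force: [0.1, -0.6, -0.1]
opening: 0.9
clock: 13.35
tool_pos: [0.488, 0.3457, 0.2204]
eef_rot: [-0.705, 0.044, -0.046, 0.707]
contact_force: [0.4, 0.6, 0.7]
opening: 1.001
clock 13.4 pos [0.4878 0.3454 0.2198] yaw -7.28 open 1.0 F [-0.3  0.1 -0.6] -> shift [ 8.340e+01  5.000e-01 -5.902e+02] spin -9.9 q7 -1.15
```

View pics/w6o.png

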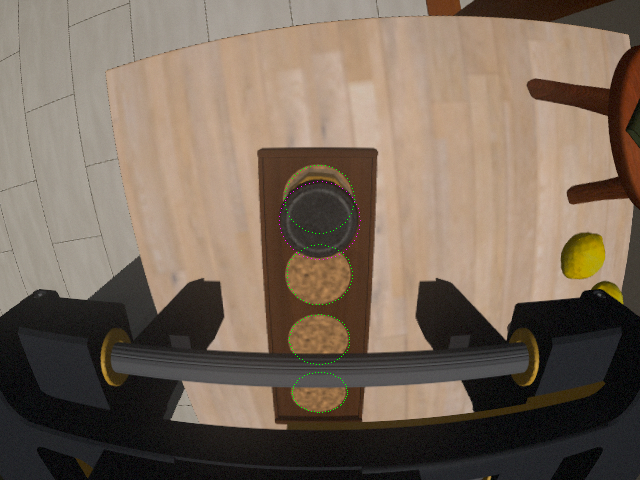

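```bash
python3 -m inch '2 0 -15 0; 6 0 -45 0; 12 0 -85 -1; 19 0 -130 -2; 25 0 -175 -3; 31 0 -220 -4; 38 0 -265 -5; 44 0 -310 -6; 51 0 -355 -7; 57 0 -400 -8'; python3 -c "
from h import *
go(*OLD['mill'],.218,2.6)"
```

```text
clock: 14.4
tool_pos: [0.4911, -0.0623, 0.2162]
eef_rot: [0.707, 0.003, -0.006, -0.707]
contact_force: [1.2, -0.3, 0.1]
opening: 1.005
clock 14.4 pos [ 0.4911 -0.0623  0.2162] yaw 0.72 open 1.005 F [ 1.2 -0.3  0.1] -> shift [   2.2   -1.7 -188.4] spin -1.9 q7 -0.39
```

```bash
python3 -m inch '0 0 -42 -1; 0 0 -84 -2; 0 0 -122 -2; 0 0 -152 -2; 0 0 -174 -2; 0 0 -187 -2; 0 0 -192 -2; 0 0 -192 -2; 0 0 -192 -2'; python3 - <<'E'
from h import *
s=snap('wrist')
go(*OLD['mill'],.064,2.6)
a=s['frame'][:,:,::-1].copy()
for n in OLD: circ(s,(*OLD[n],.018),.038,a)
circ(s,(*OLD['mill'],.115),.004,a,(255,0,255))
circ(s,(*OLD['bottle'],.137),.008,a,(255,0,255))
cv2.imwrite('pics/w7o.png',a)
E
```

```text
clock: 15.3
tool_pos: [0.4955, -0.2496, 0.2173]
eef_rot: [-0.707, -0.017, 0.018, 0.707]
contact_force: [-0.9, 1.5, -0.1]
opening: 0.998
clock 15.35 pos [ 0.4956 -0.2495  0.2175] yaw 2.86 open 1.0 F [ 0.2  1.2 -0.5] -> shift [  0.  153.5  -1.2] spin 0.3 q7 0.01
```

View pics/w7o.png

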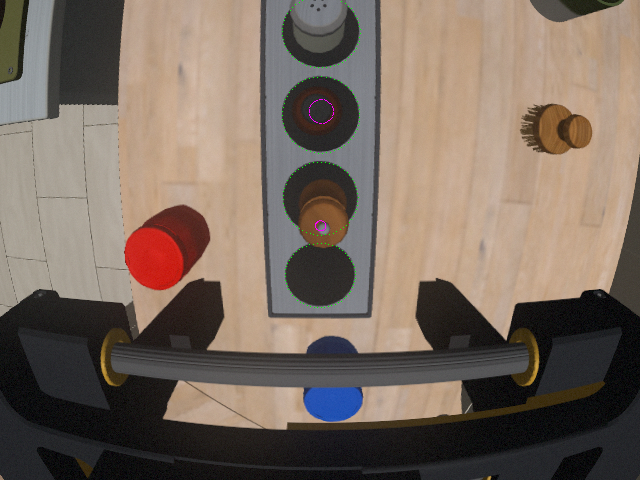

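```bash
python3 -m inch '0 10 -1 0; 0 35 -1 0; 0 65 -1 0; 0 95 -1 0; 0 120 -1 0; 0 138 -1 0; 0 147 -1 0; 0 151 -1 0; 0 151 -1 0; 0 151 -1 0'; python3 -c "
from h import *
go(*OLD['mill'],.066,2.6)"
```

```text
clock: 16.35
tool_pos: [0.4962, -0.2523, 0.0672]
eef_rot: [0.707, 0.017, -0.016, -0.707]
contact_force: [0.1, -0.7, 0.2]
opening: 0.998
clock 16.35 pos [ 0.4962 -0.2523  0.0672] yaw 2.74 open 0.998 F [ 0.1 -0.7  0.2] -> shift [-0.4  1.2  1.7] spin 0.1 q7 -0.15
```

```bash
python3 -m inch '0 1 1 0; 0 1 1 0; 0 1 1 0; 0 1 1 0; 0 1 1 0; 0 1 1 0; 0 1 1 0; 0 1 1 0; 0 1 1 0; 0 1 1 0' -1 15;  python3 - <<'E'
from h import *
go(*OLD['mill'],.225,2.6)
s=snap('wrist')
a=s['frame'][:,:,::-1].copy()
p=r.get_state()['tool_pos']
circ(s,(p[0],p[1],.115),.003,a,(255,0,255))
circ(s,(*OLD['mill'],.115),.003,a,(0,255,255))
cv2.imwrite('pics/w8o.png',cv2.resize(a[200:480,160:480],None,fx=2,fy=2))
E
```

```text
clock: 17.35
tool_pos: [0.4959, -0.2512, 0.0655]
eef_rot: [0.707, 0.017, -0.017, -0.707]
contact_force: [0.4, 0.5, 0.5]
opening: 0.45
clock 17.35 pos [ 0.4959 -0.2512  0.0655] yaw 2.73 open 0.45 F [0.4 0.5 0.5] -> shift [  -0.  -159.5    0.6] spin 0.1 q7 -0.15
```

View pics/w8o.png

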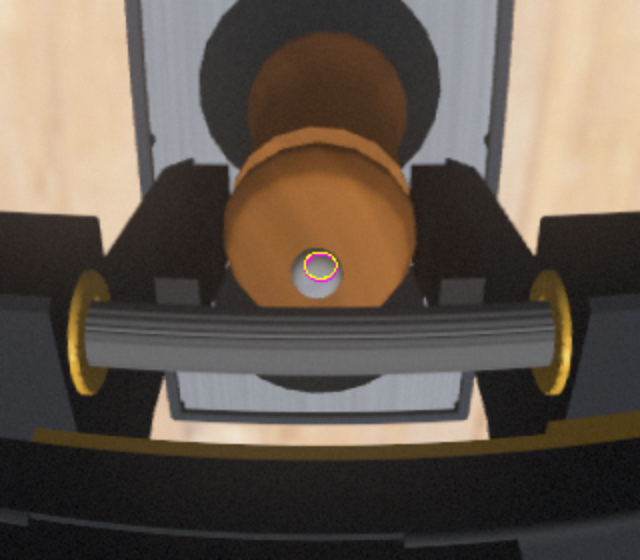

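```bash
python3 -m inch '0 -4 0 0; 0 -12 0 0; 0 -28 0 0; 0 -52 0 0; 0 -82 0 0; 0 -112 0 0; 0 -140 0 0; 0 -155 0 0; 0 -160 0 0; 0 -160 0 0' - 20; python3 - <<'E'
from h import *
snap('wrist','w9.png')
go(.4769,.2600,.225,-7.3)
E
```

```text
clock: 18.4
tool_pos: [0.4953, -0.2514, 0.2259]
eef_rot: [0.707, 0.017, -0.017, -0.707]
contact_force: [-0.2, -0.3, -1.0]
opening: 0.446
clock 18.45 pos [ 0.4948 -0.2512  0.2251] yaw 2.72 open 0.448 F [-0.1 -0.5 -1.4] -> shift [6.400e+00 1.000e-01 5.115e+02] spin 10.0 q7 0.01
```

View pics/w9.png

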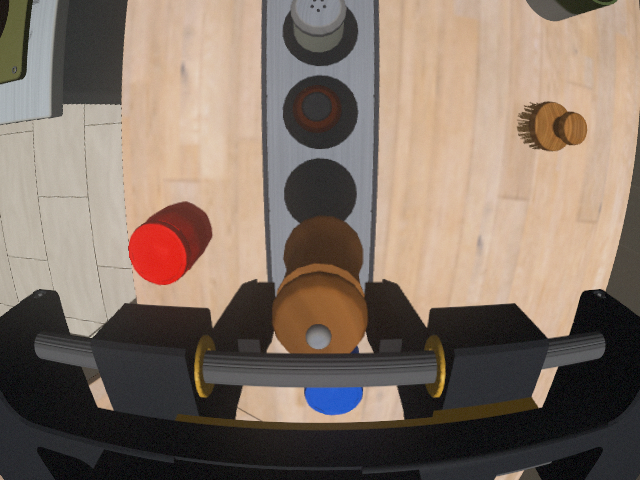

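```bash
python3 -m inch '0 0 10 0; 0 0 30 0; 1 0 60 1; 2 0 100 2; 3 0 145 4; 4 0 190 5; 5 0 235 7; 5 0 280 8; 6 0 325 9; 6 0 365 10'; python3 -c "
from h import *
go(.4769,.2600,.225,-7.3)"
```

```text
clock: 19.45
tool_pos: [0.4827, 0.1167, 0.2246]
eef_rot: [-0.706, 0.045, -0.044, 0.706]
contact_force: [0.8, 0.3, -1.5]
opening: 0.447
clock 19.45 pos [0.4827 0.1167 0.2246] yaw -7.19 open 0.447 F [ 0.8  0.3 -1.5] -> shift [-23.7  -0.3 141.4] spin 0.1 q7 -0.84
```

```bash
python3 -m inch '-6 0 35 0; -12 0 70 0; -18 0 100 0; -22 0 122 0; -24 0 137 0; -25 10 144 0; -25 30 144 0; -25 60 144 0; -25 85 144 0; -25 105 144 0'; python3 -m inch '0 15 0 0; 0 25 0 0; 0 33 0 0; 0 38 0 0; 0 40 0 0; 0 40 0 0; 0 40 0 0'; python3 -c "
from h import *
go(.4769,.2600,.0635,-7.3)"
```

```text
clock: 20.45
tool_pos: [0.4768, 0.2574, 0.1179]
eef_rot: [0.707, -0.046, 0.045, -0.705]
contact_force: [0.0, -0.6, -1.4]
opening: 0.446
clock: 21.15
tool_pos: [0.4779, 0.2599, 0.0809]
eef_rot: [-0.705, 0.045, -0.045, 0.706]
contact_force: [-0.1, 0.4, -1.8]
opening: 0.445
clock 21.15 pos [0.4779 0.2599 0.0809] yaw -7.28 open 0.445 F [-0.1  0.4 -1.8] -> shift [-1.  17.4 -0. ] spin 0.0 q7 -1.21
```

```bash
python3 -m inch '-1 5 0 0; -1 10 0 0; -1 13 0 0; -1 15 0 0; -1 16 0 0; -1 16 0 0; -1 16 0 0'; python3 -c "
from h import *
go(.4769,.2600,.0625,-7.3)"; python3 -m inch '0 0.5 0 0; 0 1 0 0; 0 1 0 0; 0 1 0 0';python3 -m inch '0 0.5 0 0; 0 0.5 0 0; 0 0.5 0 0'
```

```text
clock: 21.85
tool_pos: [0.4766, 0.2599, 0.0644]
eef_rot: [-0.706, 0.045, -0.045, 0.706]
contact_force: [-0.7, -0.4, -1.5]
opening: 0.445
clock 21.85 pos [0.4766 0.2599 0.0644] yaw -7.27 open 0.445 F [-0.7 -0.4 -1.5] -> shift [0.2 1.9 0.2] spin 0.0 q7 -1.23
clock: 22.25
tool_pos: [0.4766, 0.2598, 0.0634]
eef_rot: [0.706, -0.045, 0.045, -0.706]
contact_force: [0.5, -0.3, -1.1]
opening: 0.446
clock: 22.55
tool_pos: [0.4766, 0.2598, 0.0629]
eef_rot: [0.706, -0.045, 0.045, -0.706]
contact_force: [0.1, -1.0, -0.9]
opening: 0.445
```

```bash
python3 -m inch '0 0.4 0 0; 0 0.4 0 0; 0 0.4 0 0';python3 -m inch '0 0.4 0 0; 0 0.4 0 0; 0 0.4 0 0'
```

```text
clock: 22.85
tool_pos: [0.4767, 0.2598, 0.0625]
eef_rot: [-0.706, 0.045, -0.045, 0.706]
contact_force: [0.4, -0.1, -1.0]
opening: 0.443
clock: 23.15
tool_pos: [0.4768, 0.26, 0.0624]
eef_rot: [-0.706, 0.045, -0.045, 0.706]
contact_force: [-0.3, -0.1, 2.3]
opening: 0.449
```

```bash
python3 -m inch '0 0 0 0; 0 0 0 0; 0 0 0 0; 0 0 0 0' 0.2; python3 -m inch '0 0 0 0; 0 0 0 0; 0 0 0 0; 0 -3 0 0; 0 -15 0 0; 0 -40 0 0; 0 -75 0 0; 0 -115 0 0; 0 -145 0 0; 0 -157 0 0' 1; python3 - <<'E'
from h import *
s=snap('wrist')
go(*OLD['bottle'],.218,2.6)
a=s['frame'][:,:,::-1].copy()
for n in NEW: circ(s,(*NEW[n],.015),.036,a)
circ(s,(*NEW['jar'],.101),.0325,a,(255,0,255))
circ(s,(*NEW['mill'],.112),.004,a,(255,0,255))
cv2.imwrite('pics/w10o.png',a)
E
```

```text
clock: 23.55
tool_pos: [0.4764, 0.2597, 0.0619]
eef_rot: [0.706, -0.045, 0.045, -0.706]
contact_force: [-0.4, -0.2, -0.0]
opening: 0.6
clock: 24.55
tool_pos: [0.4778, 0.2609, 0.2229]
eef_rot: [-0.704, 0.043, -0.047, 0.707]
contact_force: [0.3, 0.4, 0.4]
opening: 1.0
clock 24.6 pos [0.4781 0.261  0.2231] yaw -7.29 open 1.001 F [-0.6  1.   1.2] -> shift [  67.9    3.7 -421.5] spin -9.9 q7 -1.08
```

View pics/w10o.png

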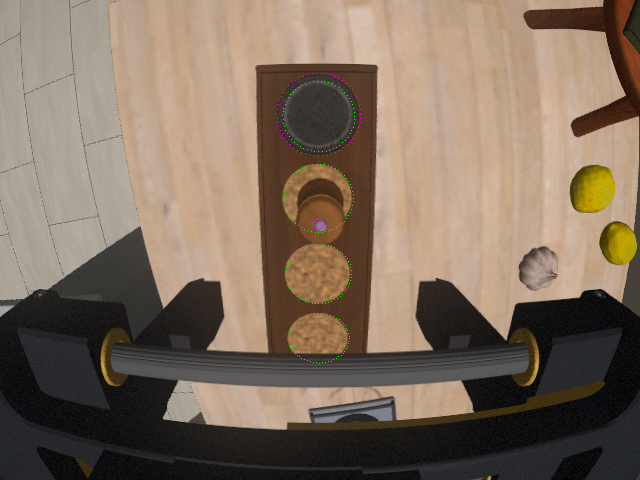

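```bash
python3 -m inch '2 0 -15 0; 7 0 -45 0; 14 0 -85 -1; 22 0 -130 -3; 29 0 -175 -4; 36 0 -220 -5; 44 0 -265 -7; 51 0 -310 -8; 58 0 -350 -9; 63 0 -382 -10'; python3 -m inch '0 0 -20 0; 0 0 -32 0; 0 0 -38 0; 0 0 -38 0; 0 0 -38 0'; python3 - <<'E'
from h import *
go(*OLD['bottle'],.085,2.6)
s=snap('wrist')
a=s['frame'][:,:,::-1].copy()
for n in OLD: circ(s,(*OLD[n],.018),.038,a)
circ(s,(*OLD['bottle'],.137),.008,a,(255,0,255))
cv2.imwrite('pics/w11o.png',a)
E
```

```text
clock: 25.6
tool_pos: [0.4879, -0.1312, 0.217]
eef_rot: [0.707, 0.014, -0.018, -0.707]
contact_force: [0.8, 0.1, 0.8]
opening: 1.002
clock: 26.1
tool_pos: [0.4924, -0.1637, 0.2189]
eef_rot: [-0.707, -0.017, 0.018, 0.707]
contact_force: [-0.3, 0.6, 0.0]
opening: 0.997
clock 26.1 pos [ 0.4924 -0.1637  0.2189] yaw 2.84 open 0.997 F [-0.3  0.6  0. ] -> shift [ -0.5 133.9  -2.1] spin 0.2 q7 -0.17
```

View pics/w11o.png

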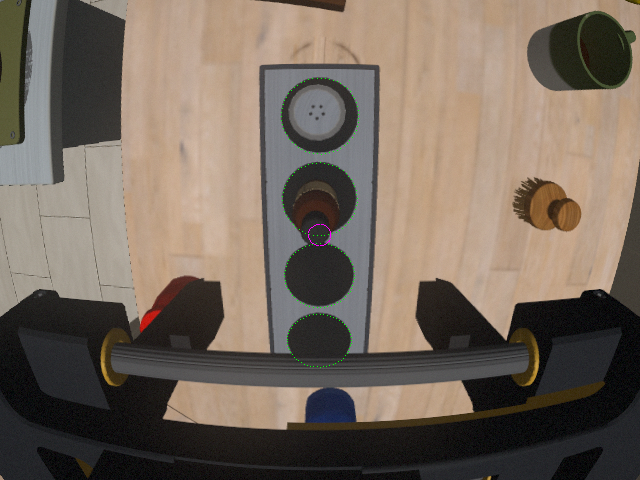

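```bash
python3 -m inch '0 10 -1 0; 0 35 -1 0; 0 65 -1 0; 0 90 -1 0; 0 110 -1 0; 0 124 -1 0; 0 131 -1 0; 0 134 -1 0; 0 134 -1 0; 0 134 -1 0'; python3 - <<'E'
from h import *
go(*OLD['bottle'],.085,2.6)
s=snap('wrist')
a=s['frame'][:,:,::-1].copy()
circ(s,(*OLD['bottle'],.137),.008,a,(255,0,255))
cv2.imwrite('pics/w12o.png',cv2.resize(a[200:480,160:480],None,fx=2,fy=2))
E
```

```text
clock: 27.15
tool_pos: [0.493, -0.166, 0.0857]
eef_rot: [0.707, 0.017, -0.016, -0.707]
contact_force: [0.8, -0.1, -0.7]
opening: 1.002
clock 27.15 pos [ 0.493  -0.166   0.0857] yaw 2.73 open 1.002 F [ 0.8 -0.1 -0.7] -> shift [-1.1  0.7  0.4] spin 0.1 q7 -0.34
```

View pics/w12o.png

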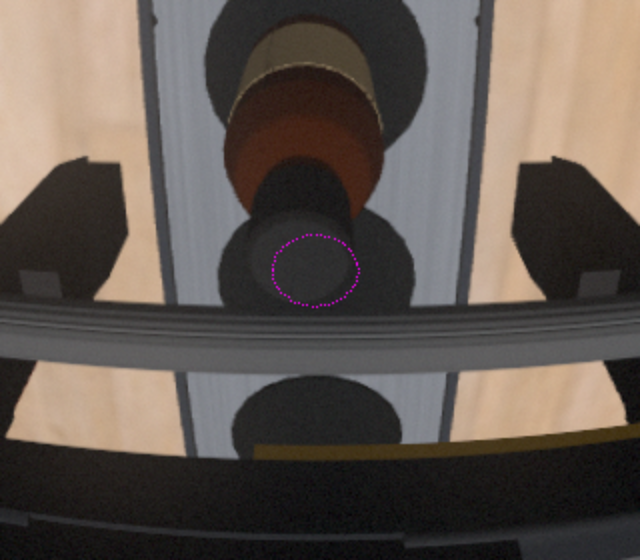

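```bash
python3 -m inch '-2 0 2.5 0; -2 0 2.5 0; -2 0 2.5 0; -2 0 2.5 0'; python3 - <<'E'
from h import *
go(*OLD['bottle'],.085,2.6)
s=snap('wrist')
a=s['frame'][:,:,::-1].copy()
p=r.get_state()['tool_pos']
circ(s,(p[0],p[1],.137),.0095,a,(255,0,255))
circ(s,(p[0],p[1],.093),.02,a,(0,255,255))
cv2.imwrite('pics/w13o.png',cv2.resize(a[200:480,160:480],None,fx=2,fy=2))
E
```

```text
clock: 27.6
tool_pos: [0.4905, -0.1637, 0.0853]
eef_rot: [0.707, 0.017, -0.017, -0.707]
contact_force: [-1.1, -0.4, 0.6]
opening: 1.003
clock 27.6 pos [ 0.4905 -0.1637  0.0853] yaw 2.72 open 1.003 F [-1.1 -0.4  0.6] -> shift [ 1.3  0.3 -2. ] spin 0.1 q7 -0.34
```

View pics/w13o.png

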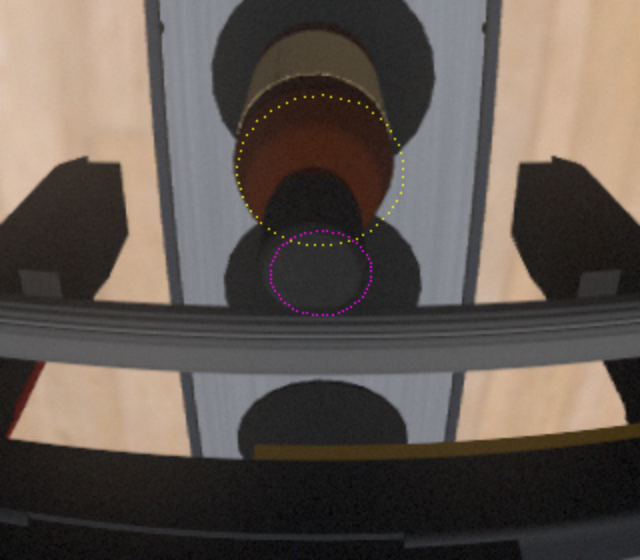

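```bash
python3 -m inch '-1 0 1 0; -1 0 1 0; -1 0 1 0; -1 0 1 0; -1 0 1 0; -1 0 1 0; -1 0 1 0; -1 0 1 0; -1 0 1 0; -1 0 1 0' -1 15; python3 -m inch '0 0 0 0; 0 0 0 0'; python3 - <<'E'
from h import *
go(*OLD['bottle'],.225,2.6)
s=snap('wrist')
a=s['frame'][:,:,::-1].copy()
p=r.get_state()['tool_pos']
circ(s,(p[0],p[1],.137),.0095,a,(255,0,255))
circ(s,(p[0],p[1],.093),.02,a,(0,255,255))
cv2.imwrite('pics/w14o.png',cv2.resize(a[200:480,160:480],None,fx=2,fy=2))
E
```

```text
clock: 28.65
tool_pos: [0.4894, -0.1627, 0.0851]
eef_rot: [0.707, 0.017, -0.017, -0.707]
contact_force: [0.7, 0.1, 0.8]
opening: 0.448
clock: 28.85
tool_pos: [0.4894, -0.1627, 0.0851]
eef_rot: [0.707, 0.017, -0.017, -0.707]
contact_force: [0.7, -0.2, -0.9]
opening: 0.447
clock 28.85 pos [ 0.4894 -0.1627  0.0851] yaw 2.73 open 0.447 F [ 0.7 -0.2 -0.9] -> shift [   2.4 -139.9   -3.1] spin 0.1 q7 -0.35
```

View pics/w14o.png

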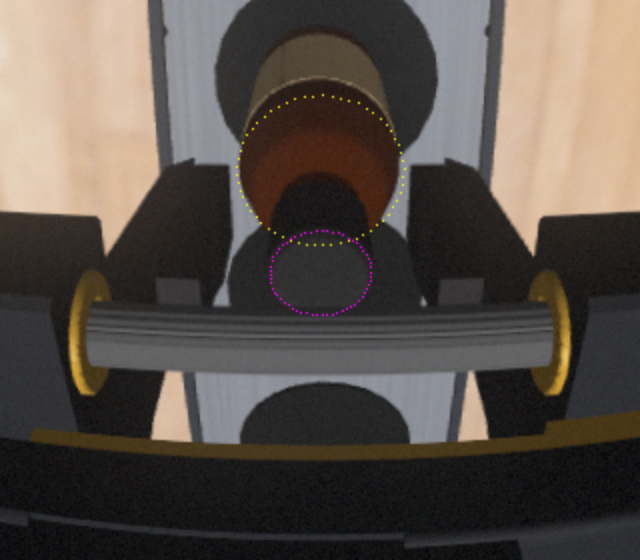

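```bash
python3 -m inch '0 -4 0 0; 0 -12 0 0; 0 -28 0 0; 0 -52 0 0; 0 -80 0 0; 0 -106 0 0; 0 -124 0 0; 0 -134 0 0; 0 -138 0 0; 0 -138 0 0' - 20; python3 - <<'E'
from h import *
snap('wrist','w15.png')
go(*NEW['bottle'],.223,-7.3)
E
```

```text
clock: 29.9
tool_pos: [0.4892, -0.1628, 0.2232]
eef_rot: [0.707, 0.017, -0.017, -0.707]
contact_force: [0.2, -0.3, -1.4]
opening: 0.444
clock 29.95 pos [ 0.4889 -0.1627  0.2226] yaw 2.73 open 0.446 F [ 0.4  0.2 -0.8] -> shift [-6.700e+00 -3.000e-01  3.381e+02] spin 10.0 q7 -0.17
```

View pics/w15.png

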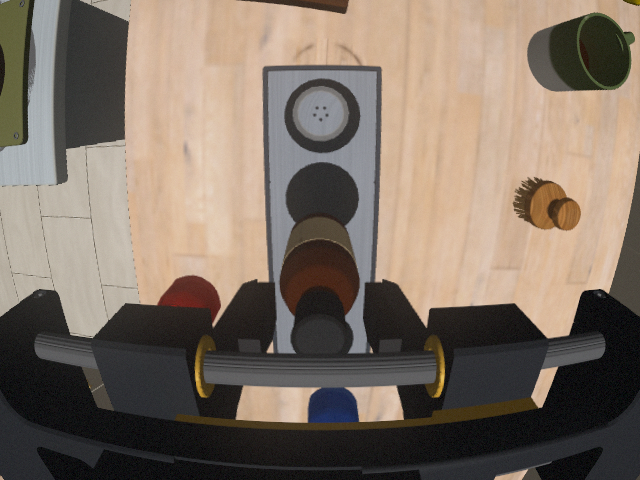

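```bash
python3 -m inch '0 0 10 0; 0 0 30 1; -1 0 65 2; -2 0 110 4; -3 0 155 6; -4 0 200 7; -5 0 245 8; -6 0 285 9; -7 0 315 10; -7 0 338 10'; python3 -m inch '0 0 0 0; 0 0 0 0; 0 0 0 0'; python3 -c "
from h import *
go(*NEW['bottle'],.082,-7.3)"
```

```text
clock: 30.95
tool_pos: [0.4647, 0.178, 0.2225]
eef_rot: [-0.706, 0.044, -0.043, 0.706]
contact_force: [1.2, -0.9, -1.7]
opening: 0.445
clock: 31.25
tool_pos: [0.466, 0.173, 0.2225]
eef_rot: [0.706, -0.046, 0.045, -0.705]
contact_force: [1.2, -0.3, -1.8]
opening: 0.442
clock 31.25 pos [0.466  0.173  0.2225] yaw -7.37 open 0.442 F [ 1.2 -0.3 -1.8] -> shift [  0.  140.5   2. ] spin -0.1 q7 -0.97
```

```bash
python3 -m inch '0 8 1 0; 0 28 1 0; 0 55 1 0; 0 80 1 0; 0 100 1 0; 0 114 1 0; 0 122 1 0; 0 125 1 0; 0 125 1 0; 0 125 1 0'; python3 -c "
from h import *
go(*NEW['bottle'],.082,-7.3)"
```

```text
clock: 32.25
tool_pos: [0.4669, 0.1756, 0.0986]
eef_rot: [-0.706, 0.045, -0.045, 0.706]
contact_force: [-0.2, 0.3, -1.3]
opening: 0.446
clock 32.25 pos [0.4669 0.1756 0.0986] yaw -7.3 open 0.446 F [-0.2  0.3 -1.3] -> shift [-0.7 16.6 -1. ] spin 0.0 q7 -1.13
```

```bash
python3 -m inch '-0.5 4 -0.5 0; -0.5 8 -0.5 0; -0.5 11 -0.5 0; -0.5 13 -0.5 0; -0.5 14 -0.5 0; -0.5 14 -0.5 0; -0.5 14 -0.5 0'; python3 -m inch '0 0.5 0 0; 0 1 0 0; 0 1 0 0; 0 1 0 0';python3 -m inch '0 0.5 0 0; 0 0.5 0 0; 0 0.5 0 0';python3 -c "
from h import *
go(*NEW['bottle'],.082,-7.3)"
```

```text
clock: 32.95
tool_pos: [0.4659, 0.1752, 0.0841]
eef_rot: [0.706, -0.045, 0.045, -0.706]
contact_force: [0.1, 0.3, -1.5]
opening: 0.442
clock: 33.35
tool_pos: [0.4659, 0.1751, 0.0831]
eef_rot: [0.706, -0.045, 0.045, -0.706]
contact_force: [0.3, 0.5, -0.8]
opening: 0.443
clock: 33.65
tool_pos: [0.4659, 0.1751, 0.0826]
eef_rot: [0.706, -0.045, 0.045, -0.706]
contact_force: [-0.3, -1.0, -0.7]
opening: 0.442
clock 33.65 pos [0.4659 0.1751 0.0826] yaw -7.28 open 0.442 F [-0.3 -1.  -0.7] -> shift [ 0.3  0.6 -0.4] spin 0.0 q7 -1.15
```

```bash
python3 -m inch '0 0.3 0 0; 0 0.3 0 0; 0 0.3 0 0';python3 -m inch '0 0.3 0 0; 0 0.3 0 0; 0 0.3 0 0';python3 -m inch '0 0.3 0 0; 0 0.3 0 0; 0 0.3 0 0'
```

```text
clock: 33.95
tool_pos: [0.4659, 0.1751, 0.0823]
eef_rot: [0.706, -0.045, 0.045, -0.706]
contact_force: [-0.2, -0.3, -0.7]
opening: 0.441
clock: 34.25
tool_pos: [0.4659, 0.1752, 0.0821]
eef_rot: [0.706, -0.045, 0.045, -0.706]
contact_force: [0.5, -1.3, 0.5]
opening: 0.448
clock: 34.55
tool_pos: [0.4659, 0.1753, 0.082]
eef_rot: [-0.706, 0.045, -0.045, 0.706]
contact_force: [-1.7, 0.2, 6.3]
opening: 0.443
```

Touched down; release and go to the shaker.

```bash
python3 -m inch '0 0 0 0; 0 0 0 0; 0 0 0 0; 0 0 0 0' 0.2; python3 -m inch '0 0 0 0; 0 0 0 0; 0 0 0 0; 0 -3 0 0; 0 -15 0 0; 0 -40 0 0; 0 -75 0 0; 0 -110 0 0; 0 -130 0 0; 0 -137 0 0' 1; python3 - <<'E'
from h import *
s=snap('wrist')
go(*OLD['shaker'],.219,2.6)
a=s['frame'][:,:,::-1].copy()
for n in NEW: circ(s,(*NEW[n],.015),.036,a)
circ(s,(*NEW['bottle'],.134),.0095,a,(255,0,255))
circ(s,(*NEW['mill'],.112),.004,a,(255,0,255))
cv2.imwrite('pics/w16o.png',a)
E
```

```text
clock: 34.95
tool_pos: [0.4659, 0.1751, 0.0816]
eef_rot: [0.706, -0.045, 0.045, -0.706]
contact_force: [0.2, 0.2, -0.7]
opening: 0.601
clock: 35.95
tool_pos: [0.4669, 0.1757, 0.2209]
eef_rot: [-0.705, 0.044, -0.046, 0.706]
contact_force: [0.7, 0.4, -0.1]
opening: 1.001
clock 36.0 pos [0.4668 0.1755 0.2206] yaw -7.3 open 1.005 F [-0.8 -0.5  0.2] -> shift [  53.6    1.4 -251.6] spin -9.9 q7 -0.98
```

View pics/w16o.png

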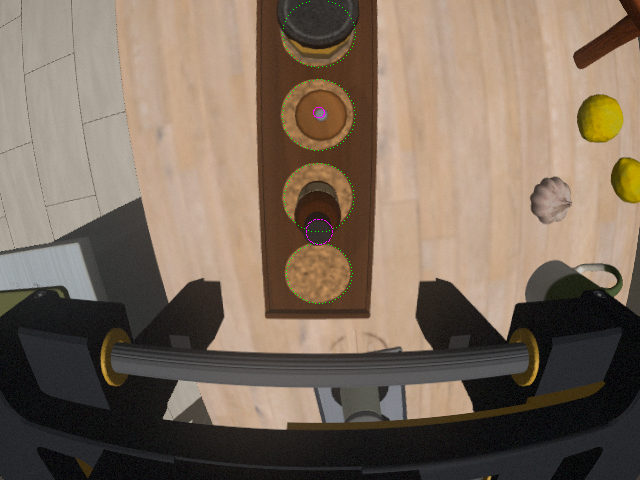

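```bash
python3 -m inch '3 0 -12 0; 7 0 -35 -1; 15 0 -70 -3; 25 0 -115 -5; 34 0 -155 -7; 42 0 -195 -8; 48 0 -222 -9; 52 0 -240 -10; 54 0 -251 -10; 54 0 -251 -10'; python3 -m inch '0 0 0 0; 0 0 0 0; 0 0 0 0'; python3 - <<'E'
from h import *
go(*OLD['shaker'],.055,2.6)
s=snap('wrist')
a=s['frame'][:,:,::-1].copy()
for n in OLD: circ(s,(*OLD[n],.018),.038,a)
circ(s,(*OLD['shaker'],.092),.022,a,(255,0,255))
cv2.imwrite('pics/w17o.png',a)
E
```

```text
clock: 37.0
tool_pos: [0.4866, -0.0827, 0.2175]
eef_rot: [0.707, 0.015, -0.017, -0.707]
contact_force: [0.0, 1.1, -0.1]
opening: 1.0
clock: 37.3
tool_pos: [0.4877, -0.0794, 0.2188]
eef_rot: [-0.707, -0.018, 0.018, 0.707]
contact_force: [-0.3, 0.2, 1.0]
opening: 1.001
clock 37.3 pos [ 0.4877 -0.0794  0.2188] yaw 2.85 open 1.001 F [-0.3  0.2  1. ] -> shift [  0.2 163.8  -1.5] spin 0.2 q7 -0.35
```

View pics/w17o.png

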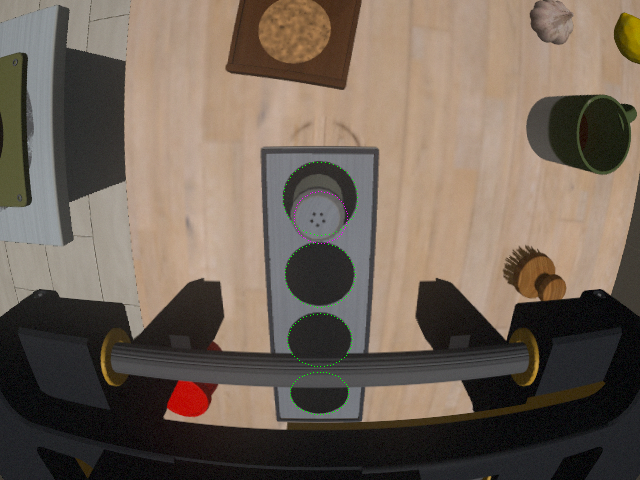

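```bash
python3 -m inch '0 10 -1 0; 0 35 -1 0; 0 65 -1 0; 0 95 -1 0; 0 125 -1 0; 0 146 -1 0; 0 158 -1 0; 0 164 -1 0; 0 164 -1 0; 0 164 -1 0'; python3 - <<'E'
from h import *
go(*OLD['shaker'],.054,2.6)
s=snap('wrist')
a=s['frame'][:,:,::-1].copy()
p=r.get_state()['tool_pos']
circ(s,(p[0],p[1],.102),.003,a,(255,0,255))
circ(s,(p[0],p[1],.091),.022,a,(0,255,255))
cv2.imwrite('pics/w18o.png',cv2.resize(a[200:480,160:480],None,fx=2,fy=2))
E
```

```text
clock: 38.35
tool_pos: [0.488, -0.0815, 0.055]
eef_rot: [-0.707, -0.017, 0.017, 0.707]
contact_force: [0.5, 0.0, 0.5]
opening: 0.998
clock 38.35 pos [ 0.488  -0.0815  0.055 ] yaw 2.74 open 0.998 F [0.5 0.  0.5] -> shift [0.  1.  0.7] spin 0.1 q7 -0.59
```

View pics/w18o.png

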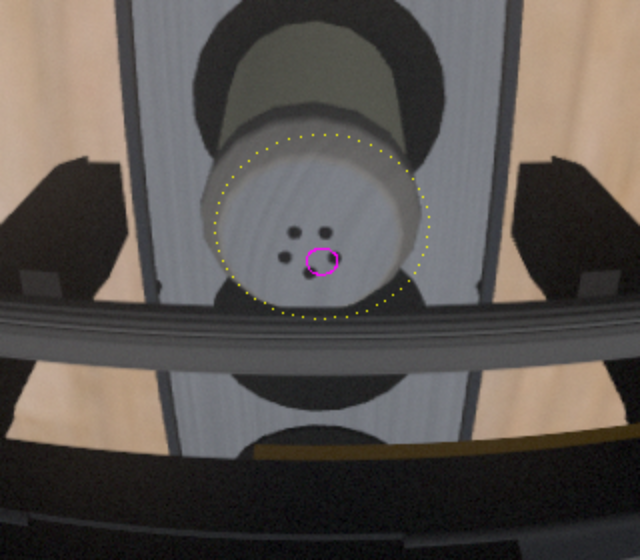

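```bash
python3 -m inch '-2 1 2 0; -2 1 2 0; -2 1 2 0; -2 1 2 0'; python3 -m inch '0 0 0 0; 0 0 0 0; 0 0 0 0; 0 0 0 0; 0 0 0 0; 0 0 0 0; 0 0 0 0; 0 0 0 0; 0 0 0 0; 0 0 0 0' -1 15;  python3 - <<'E'
from h import *
go(*OLD['shaker'],.225,2.6)
s=snap('wrist')
a=s['frame'][:,:,::-1].copy()
p=r.get_state()['tool_pos']
circ(s,(p[0],p[1],.102),.003,a,(255,0,255))
cv2.imwrite('pics/w19o.png',cv2.resize(a[200:480,160:480],None,fx=2,fy=2))
E
```

```text
clock: 38.8
tool_pos: [0.4858, -0.0798, 0.0539]
eef_rot: [0.707, 0.017, -0.017, -0.707]
contact_force: [-0.4, 0.1, -1.0]
opening: 1.001
clock: 39.8
tool_pos: [0.4857, -0.0798, 0.0537]
eef_rot: [0.707, 0.017, -0.017, -0.707]
contact_force: [0.6, 0.2, -0.6]
opening: 0.505
clock 39.8 pos [ 0.4857 -0.0798  0.0537] yaw 2.73 open 0.505 F [ 0.6  0.2 -0.6] -> shift [   2.3 -171.3   -1.2] spin 0.1 q7 -0.6
```

View pics/w19o.png

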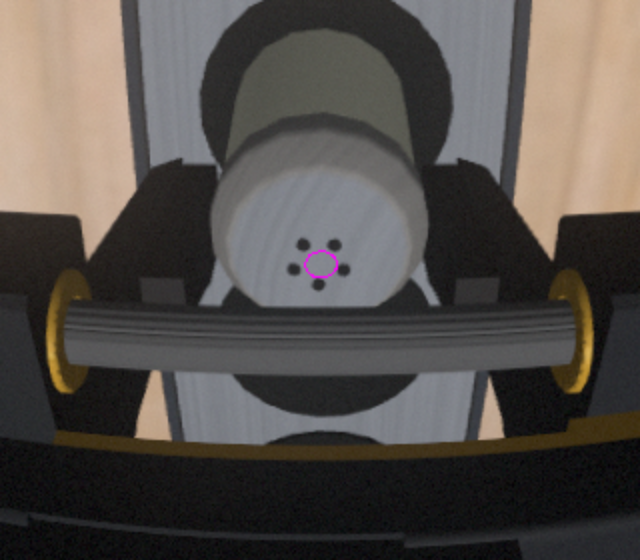

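```bash
python3 -m inch '0 -4 0 0; 0 -12 0 0; 0 -28 0 0; 0 -52 0 0; 0 -80 0 0; 0 -104 0 0; 0 -118 0 0; 0 -125 0 0; 0 -125 0 0; 0 -125 0 0' - 20; python3 - <<'E'
from h import *
snap('wrist','w20.png')
go(*NEW['shaker'],.18,-7.3)
E
```

```text
clock: 40.85
tool_pos: [0.4851, -0.08, 0.1783]
eef_rot: [0.707, 0.016, -0.017, -0.707]
contact_force: [-0.3, -1.2, -0.8]
opening: 0.504
clock 40.9 pos [ 0.4849 -0.0799  0.178 ] yaw 2.73 open 0.503 F [ 0.2 -0.4 -0.4] -> shift [-21.3  -2.  171.4] spin 10.0 q7 -0.41
```

View pics/w20.png

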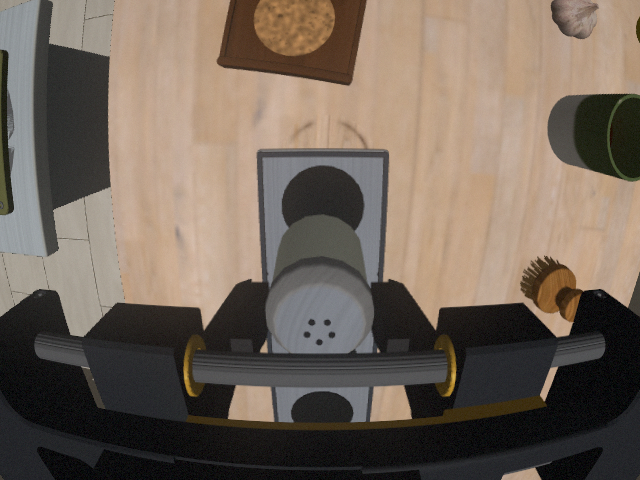

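```bash
python3 -m inch '-1 0 10 0; -4 0 30 1; -8 0 65 4; -13 0 105 7; -18 0 140 9; -20 0 160 10; -21 0 171 10; -21 0 171 10; -21 0 171 10; -21 0 171 10'; python3 -c "
from h import *
go(*NEW['shaker'],.0507,-7.3)"
```

```text
clock: 41.9
tool_pos: [0.4566, 0.0883, 0.1784]
eef_rot: [0.706, -0.046, 0.046, -0.705]
contact_force: [1.1, -0.5, -2.1]
opening: 0.508
clock 41.9 pos [0.4566 0.0883 0.1784] yaw -7.41 open 0.508 F [ 1.1 -0.5 -2.1] -> shift [ -1.3 127.7   2. ] spin -0.1 q7 -0.9
```

```bash
python3 -m inch '-1 8 1 0; -1 28 1 0; -1 50 1 0; -1 72 1 0; -1 90 1 0; -1 104 1 0; -1 110 1 0; -1 112 1 0; -1 112 1 0; -1 112 1 0'; python3 -c "
from h import *
go(*NEW['shaker'],.0507,-7.3)"
```

```text
clock: 42.9
tool_pos: [0.4561, 0.0911, 0.0672]
eef_rot: [-0.706, 0.045, -0.045, 0.706]
contact_force: [0.7, 0.2, -1.0]
opening: 0.505
clock 42.9 pos [0.4561 0.0911 0.0672] yaw -7.3 open 0.505 F [ 0.7  0.2 -1. ] -> shift [-0.5 16.5 -0.9] spin 0.0 q7 -1.07
```

```bash
python3 -m inch '-0.3 4 -0.5 0; -0.3 8 -0.5 0; -0.3 11 -0.5 0; -0.3 13 -0.5 0; -0.3 14 -0.5 0; -0.3 14 -0.5 0; -0.3 14 -0.5 0'; python3 -m inch '0 0.5 0 0; 0 1 0 0; 0 1 0 0; 0 1 0 0';python3 -m inch '0 0.4 0 0; 0 0.4 0 0; 0 0.4 0 0';python3 -m inch '0 0.4 0 0; 0 0.4 0 0; 0 0.4 0 0'
```

```text
clock: 43.6
tool_pos: [0.4553, 0.0907, 0.0527]
eef_rot: [0.706, -0.045, 0.045, -0.706]
contact_force: [-0.9, -0.2, -1.0]
opening: 0.506
clock: 44.0
tool_pos: [0.4553, 0.0907, 0.0517]
eef_rot: [0.706, -0.045, 0.045, -0.706]
contact_force: [-0.3, 0.5, -1.2]
opening: 0.506
clock: 44.3
tool_pos: [0.4553, 0.0907, 0.0513]
eef_rot: [0.706, -0.045, 0.045, -0.706]
contact_force: [-0.2, 0.0, -0.6]
opening: 0.501
clock: 44.6
tool_pos: [0.4553, 0.0907, 0.0509]
eef_rot: [0.706, -0.045, 0.045, -0.706]
contact_force: [-0.1, -0.7, -0.7]
opening: 0.502
```

```bash
python3 -m inch '0 0.3 0 0; 0 0.3 0 0; 0 0.3 0 0';python3 -m inch '0 0.3 0 0; 0 0.3 0 0; 0 0.3 0 0'
```

```text
clock: 44.9
tool_pos: [0.4554, 0.0907, 0.0507]
eef_rot: [0.706, -0.045, 0.045, -0.706]
contact_force: [-0.4, -0.0, 0.4]
opening: 0.507
clock: 45.2
tool_pos: [0.4555, 0.0907, 0.0506]
eef_rot: [-0.706, 0.045, -0.045, 0.706]
contact_force: [-0.7, -0.7, 5.2]
opening: 0.5
```

```bash
python3 -m inch '0 0 0 0; 0 0 0 0; 0 0 0 0; 0 0 0 0' 0.3; python3 -m inch '0 0 0 0; 0 0 0 0; 0 0 0 0; 0 -3 0 0; 0 -15 0 0; 0 -40 0 0; 0 -75 0 0; 0 -110 0 0; 0 -145 0 0; 0 -165 0 0' 1; python3 -m inch '0 -5 -30 0; 0 -10 -70 0; 0 -10 -110 0; 0 -10 -150 0; 0 -10 -180 0; 0 -10 -195 0; 0 -10 -200 0; 0 -10 -200 0; 0 -10 -200 0'; python3 - <<'E'
from h import *
z=dict(jar=.058,mill=.065,bottle=.0745,shaker=.057)
for c in ['wrist','top','scene']:
    s=snap(c,c+'_end.png')
    a=s['frame'][:,:,::-1].copy()
    if c=='scene': cv2.imwrite('pics/scene_endc.png',cv2.resize(a[160:400,180:480],None,fx=2.5,fy=2.5))
    f=wz if c=='wrist' else at_z
    for n in z:
        for d in r.tip_of(c,n+'_center')[:3]: print(c,n,round(d['p'],2),f(s,d['centre'],z[n]).round(4),NEW[n])
E
```

```text
clock: 45.6
tool_pos: [0.4552, 0.0907, 0.0502]
eef_rot: [0.706, -0.045, 0.045, -0.706]
contact_force: [-0.6, 0.5, -0.1]
opening: 0.647
clock: 46.6
tool_pos: [0.4559, 0.091, 0.218]
eef_rot: [-0.705, 0.044, -0.046, 0.706]
contact_force: [-0.4, 0.3, -0.0]
opening: 0.996
clock: 47.5
tool_pos: [0.4302, -0.1065, 0.2255]
eef_rot: [-0.706, 0.044, -0.044, 0.706]
contact_force: [0.5, -0.2, -0.4]
opening: 1.0
top jar 0.92 [ 0.5068 -0.4513  0.058 ] (0.4876, 0.3435)
top jar 0.61 [0.4852 0.3374 0.058 ] (0.4876, 0.3435)
top jar 0.58 [ 0.339  -0.3001  0.058 ] (0.4876, 0.3435)
top mill 0.84 [0.4894 0.2512 0.065 ] (0.4768, 0.2592)
top mill 0.59 [ 0.4939 -0.3201  0.065 ] (0.4768, 0.2592)
top mill 0.16 [0.7229 0.1312 0.065 ] (0.4768, 0.2592)
top bottle 0.65 [0.4655 0.1768 0.0745] (0.4661, 0.1747)
top shaker 0.84 [0.4555 0.0957 0.057 ] (0.4555, 0.0903)
scene jar 0.96 [ 0.3372 -0.2725  0.058 ] (0.4876, 0.3435)
scene jar 0.93 [ 0.5067 -0.4302  0.058 ] (0.4876, 0.3435)
scene jar 0.64 [0.4803 0.3462 0.058 ] (0.4876, 0.3435)
scene mill 0.79 [0.4831 0.2555 0.065 ] (0.4768, 0.2592)
scene bottle 0.95 [0.4786 0.1695 0.0745] (0.4661, 0.1747)
scene bottle 0.43 [0.4165 0.2751 0.0745] (0.4661, 0.1747)
```

View pics/scene_endc.png

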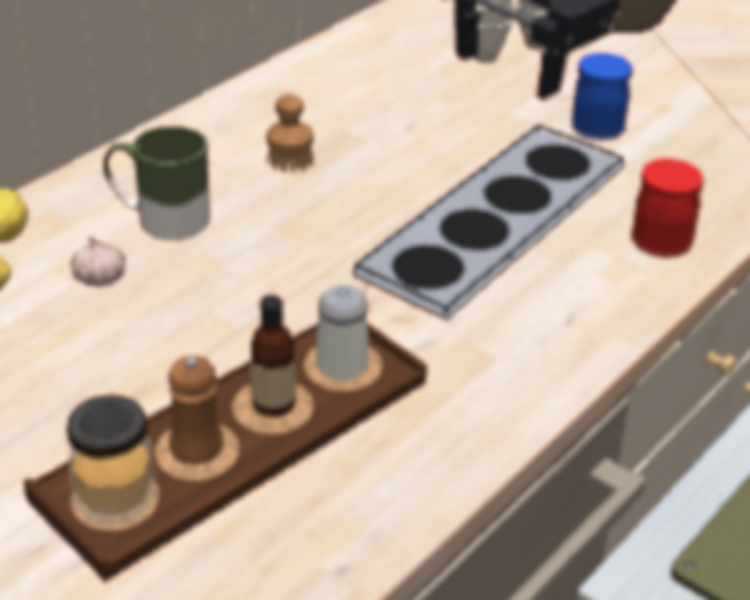

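View pics/top_end.png

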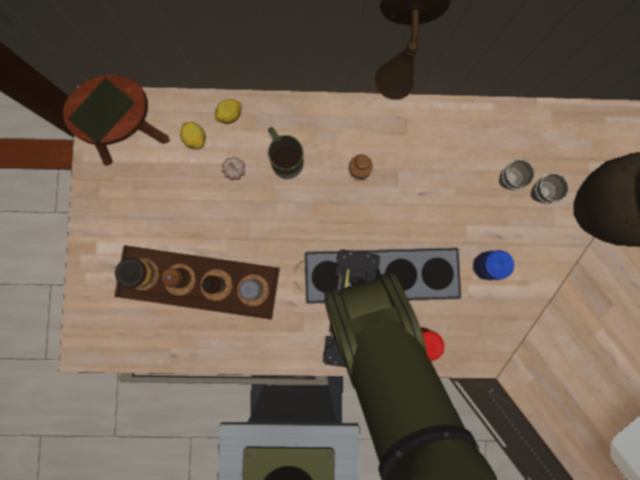

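View pics/wrist_end.png

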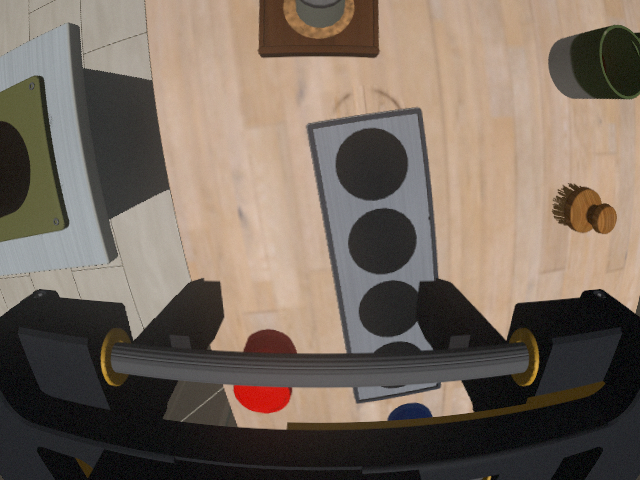

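The scene picture shows the jar (110,465), mill (193,410), bottle (272,355) and shaker (343,335), left to right, each upright on its cork disc. The steel rack is empty, and the red and blue jars and the bystanders haven't moved. Handing in.

```bash
python3 -c "
from plant import r
print(r.finish_job())"
```

```text
the job is handed in; nothing more can be done
None
```

I moved all four seasonings to the dark wooden rack in reverse order. From left to right they now stand jar, mill, bottle, shaker. I lowered each one in sub-millimetre steps until the wrist force showed contact (at most about 6 N), then let go and backed off. The job was handed in at about 48 s of the 117 s allowed.

**What the last checks showed:**
- **Placement:** the final scene and top pictures show all four upright on their discs and the steel rack empty. The bystanders and the red and blue jars look unmoved.
- **Centring:** wrist-camera overlays taken after the jar, mill and bottle were set down agreed with the disc centres to about 1–2 mm. The shaker had no such overlay; I judged it from the measured release pose (under 1 mm off) and the final pictures.

**What disagreed:**
- **Disc positions:** the scene and top cameras differed by about 3 mm on the disc centres. I used the average, and the wrist camera matched it.
- **Network estimates:** in the final pictures the networks' estimates of the object centres were mostly 2–8 mm off the targets. Two were about 13–15 mm off: the mill from the top camera and the bottle from the scene camera. I put this down to network error, because the close-up overlays did not show it. The networks also reported the red and blue jars as jars, and I ignored those.

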